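Shorten the core holder and refit the laminator cover

TASK

In the open laminator, shorten the telescopic core holder by exactly one hole: press its red button, push the tube towards its socket and let the button spring up again in the next hole. Then fit the loose grey cover over the bay that this frees, its orange lip hooked under the dark ledge and the opposite edge swung down until the cover lies level and fully home. Leave everything else on the bench where it stands.

Things in the scene. Friction and masses are not known exactly. Their poses are not given: they have to be found in the camera images.
- laminator: Cream open-topped tub fixed to the bench, 150 (x) x 330 (y) x 70 mm high, walls 8 mm; origin at the centre of its underside, z up. The half at -y is the cover bay. At +y a steel inner tube (18 mm thick, along y at x = 0, 50 mm up) is fixed in a black socket on the end wall; its two further holes show as dark dots on top, 50 mm apart. Floor 6 mm up.
- cover_seat (a point): Where the cover's point cover_grip is when the cover is home: 80 mm up, axes as the laminator's, lip to -y. The cover then rests on two aluminium rails along the long walls (|x| = 55 to 67 mm, from 56.5 mm towards -y to 54.5 mm towards +y of this point, tops 56 mm up), with about 4 mm of play in y and 5 mm in x. Below and between the rails the bay is open.
- ledge_edge (a point): Middle of the lower inner edge of the dark steel ledge that juts 16 mm inward (+y) from the laminator's end wall at -y; 134 mm wide, 6 mm thick, underside 65.5 mm up. 141 mm from the laminator's origin towards -y. The lip goes under it, moving towards -y; at home 12 mm of the lip are under it.
- tube (a joint): How far the outer tube is collapsed (m), sliding along the laminator's +y, to the socket: 0 at the start in its first hole; next hole 0.050; a further, wrong one 0.100; play 2 mm. Slides at about 2 N. At its -y end is a black disc, 48 mm across, top 74 mm up, 8 mm thick, its far face 52 mm from the button's centre: at 0 it blocks the cover, one hole on it is clear. At its +y end, a black collar with button and tab.
- button (a joint): How far the red button is pressed (m): 0 up, latched in a hole; 0.009 fully down. Takes 2 N to start, 5 N fully down; the tube is free once it is 0.006 or more down. Let go between holes it stays 0.006 down and springs up by itself, latching, when a hole is reached; held fully down, the tube slides past holes.
- button_top (a point): Centre of the top face of the red button (22 mm in x, 24 mm in y), pressed straight down; travels with the tube. Up, it is 78 mm above the bench and 12 mm above the black collar; axes as the laminator's; at joint tube 0 it is at x = 0, y = 8 mm in the laminator's frame.
- tab_top (a point): Middle of the top edge of the upright black tab on the collar, to push the tube by: 36 mm wide, 8 mm thick, its top 92 mm above the bench, 26 mm above the collar; travels with the tube. Its face towards the button lies 4 mm from this point towards -y, 22 mm from the button's centre.
- cover_grip (a point): Loose cover, about 250 g: grey plate 124 (x) x 127 (y) x 6 mm with a black grip bar across the middle of its top (70 mm in x, 14 mm in y, 30 mm high). The point is in its middle, 34 mm above its feet (10 mm flanges under both y ends, on which it lies flat); plate's underside 10 mm, top 16 mm, bar's top 46 mm above the feet. Axes: z up, lip at -y.
- lip_tip (a point): Middle of the outer end of the cover's orange lip (90 mm wide, 5 mm thick, out 16 mm beyond the plate, level with its underside), 79.5 mm from the cover's middle to -y. The flange at the cover's other end drops just beyond the rails' +y ends, so the cover cannot go in flat: the lip goes in first, the other end raised some 15 degrees.
- paper_roll_mid (a point): White paper roll standing on end, 94 mm across, 150 mm high; this is its centre.
- glue_bottle_mid (a point): Upright glue bottle, 60 mm across, 170 mm high; this is its centre.
- tape_roll_mid (a point): Red tape roll lying flat, 90 mm across, 24 mm high; this is its centre.
- book_block_mid (a point): Green and white book block lying flat, 150 x 107 x 30 mm; this is its centre.
- mallet_grip (a point): Hammer lying flat, 240 mm long; this point is on its handle.
- card_core_mid (a point): Cardboard core standing on end, 76 mm across, 110 mm high; this is its centre.
- spare_roller_mid (a point): Blue spare roller, 110 x 22 x 22 mm, lying in the laminator on its floor between the inner tube and the front (-x) wall; this is its centre.
Mind the look-alikes: they are no part of the job. There is more than one size of the part that bears cover_grip; the job needs the middle-sized.

How it is judged:
By the outcome, as a careful person would: the job done as asked, in the order asked, and still so for the second after the job is handed in, with the robot touching nothing.
It also fails if it takes over 61 s, if anything falls off the work surface, if the arm or the gripper's body presses on something with over 40 N, if the wrist force passes 120 N, or if a joint passes its speed limit or range.

ROBOT

A 6-joint arm with a two-finger parallel gripper is mounted at the origin on the work surface. World frame = base frame: x ahead of the robot, y to its left, z up, the work surface at z = 0. Lengths are in m, angles in rad, forces in N, time in s.
With the tool pointing down it reaches from about 0.35 to 0.975 m from the base axis. Payload 4.9 kg.
Tool frame: the origin (TCP) lies at the very end of the fingers, on their centre line; the grasp point (between the pads) lies 19 mm behind it; x points along the fingers, y is the direction in which the jaws open and shut, and the axes are right-handed (so a half turn about x gives the same grasp; the last joint's range is limited). The gripper opens to 85 mm and grips with 20 to 120 N. Pads are 22 mm wide; open, the fingers measure 114 mm over their backs; the gripper's body (76 mm by 85 mm) begins 54 mm behind the grasp point. The pads swing forward as they close: fully open they stand 13 mm farther back than shut.
Start: joints at [1.201, 0.053, 1.613, -0, 1.476, -0.119], TCP at [0.155, 0.605, 0.231] pointing down, gripper open.
Joint ranges: [-3.01, 3.01], [-1.01, 2.22], [0.06, 2.58], [-1.02, 4.17], [0.09, 2.62], [-3.14, 3.14]. Speed limits (rad/s): [2.57, 2.57, 3.14, 3.14, 3.14, 3.14].

INTERFACE

Orientations are given as a unit quaternion [w, x, y, z].
In Python, from plant import manip gives the robot as it stands.
- The arm moves only by the tool play_rows, never from a script. Its argument "plan" is a list of rows, each a list of 5 numbers: the shift along the tool's x, y, z in mm, then the turn about the tool's x in rad, then the closure, from -1 (fully open) to 1 (shut). A call has 1 to 8 rows; each row is the pose to reach, as a shift and turn from the pose commanded when the call began, along the tool's axes at that moment; what a row does not reach only later rows make up. A row lasts 1/8 s, in which the tool goes at most 62.5 mm and 10.7 degrees, less where a joint would pass 70% of its speed; a pose out of reach is approached as far as the arm can. A call with a gripper value outside its range is refused whole. The fingers move at their own pace and stop on an object; the grip force is fixed at half the most. Time passes only in rows, so rows that repeat a pose let the fingers close. It gives the time, the measured TCP pose, the force and the opening at its end, in the units of the state.
- manip.state(): the state, without advancing time (a new reading comes with each control period).
- manip.grab_frame(name): name is "scene" or "top"; returns a dict with "img" (480x640x3 uint8, red, green, blue), "range_z" (480x640 float32, m along the optical axis (not along the pixel's ray), 0 where there is no reading), "fx", "fy", "cx", "cy" (pixels), "k1" (the pictures are not rectified: a ray, as slopes to the right and down, at radius r is drawn at 1 + k1 r^2 times it, then the intrinsics apply), "origin" and "rotation" of the camera in the world. Camera axes: x right, y up, looking along -z (the intrinsics and any distortion apply to the point x, -y, -z); pixel columns grow to the right and rows downward; lengths in m; the calibration is good to about 2 mm. A picture is of the moment at which its call begins.
- manip.job_done(): hands the job in, once; it reports no verdict.
The state is a dict: "time": time; "joint_pos": joint angles; "joint_vel": joint speeds; "joint_efforts": joint torques, N m; "tool_pos": TCP position; "tool_rot": TCP orientation; "contact_force": force on the tool from outside, world axes, zero at the start; "ft_torque": the same for the moment, N m; "gripper_width": opening from 0.0 (shut) to 1.0 (fully open).
Only numpy, scipy, OpenCV 4.12 (cv2) and the standard library are available. Lean on these libraries where they do the work, as an engineer would, in place of code of your own. Each camera call takes 0.05 s, during which the arm holds its last target. There are 200 camera calls.

## Working session

There is one attempt and no reset: what is moved stays moved. The work goes in short steps, Python scripts to look and compute and a tool call to move; the robot and the scene stay as the last step left them, time stands still between calls to the robot, and variables do not carry over. Pictures are saved under pics/ and viewed, about 8 in all and at most 12, crops included, and the job is handed in when it is done.

Besides the shell and the picture viewer there is one more tool, called as a command line: name --pt "numbers of a row" for each row, then --argument value for the rest. play_rows: Moves the arm, as the interface text tells. Its arguments: {"type":"object","properties":{"plan":{"type":"array"}},"required":["plan"]}

```bash
mkdir -p pics; ls; cat > h.py <<'E'
import numpy as np, cv2
from plant import manip
def grab(n):
    f=manip.grab_frame(n); return f
def pts(f):
    """world xyz for each pixel from range_z"""
    h,w=f["range_z"].shape
    K=np.array([[f["fx"],0,f["cx"]],[0,f["fy"],f["cy"]],[0,0,1.]])
    u,v=np.meshgrid(np.arange(w),np.arange(h))
    p=cv2.undistortPoints(np.stack([u,v],-1).reshape(-1,1,2).astype(np.float64),K,np.array([f["k1"],0,0,0.])).reshape(h,w,2)
    z=f["range_z"].astype(float)
    c=np.stack([p[...,0]*z,-p[...,1]*z,-z],-1)
    return c@np.array(f["rotation"]).T+np.array(f["origin"])
def save(f,n,crop=None,s=1):
    im=f["img"][...,::-1]
    if crop: x0,y0,x1,y1=crop; im=im[y0:y1,x0:x1]
    cv2.imwrite(n,cv2.resize(im,None,fx=s,fy=s,interpolation=cv2.INTER_CUBIC))
E
python3 - <<'E'
from h import *
for n in("scene","top"):
    f=grab(n); save(f,f"pics/{n}0.png"); np.savez(f"{n}0.npz",**{k:v for k,v in f.items()})
    print(n,f["origin"],f["rotation"],f["fx"],f["k1"],(f["range_z"]>0).mean())
print(manip.state())
E
```

```text
pics
scene [1.56885038 0.72412905 1.00386362] [0.43205062 0.21696292 0.40150427 0.77785197] 612.819485563474 -0.2112971848071697 0.9841829427083333
top [0.30290942 0.02347665 1.42607158] [-0.70012427 -0.05322899  0.05449344  0.70994588] 608.4023361138128 -0.16259068080517242 0.9961946614583334
{'time': 0.1, 'joint_pos': array([ 1.20099795e+00,  5.32871536e-02,  1.61414919e+00, -1.68467831e-05,
        1.47599330e+00, -1.19005674e-01]), 'joint_vel': array([-1.68596464e-04, -2.75479599e-03, -1.40400918e-03, -8.43151288e-05,
        2.26525742e-03, -1.13958032e-03]), 'joint_efforts': array([ 9.55856194e-05, -3.94907892e+01, -3.71362102e+01, -9.98949395e-05,
        3.99890167e-03,  2.20777849e-06]), 'tool_pos': array([0.15491164, 0.60492077, 0.23019272]), 'tool_rot': array([ 0.70140307,  0.08780421,  0.70170588, -0.08906742]), 'contact_force': array([-0.00965002, -0.35537165, -0.15819075]), 'ft_torque': array([-0.0544893 , -0.03449898,  0.06175548]), 'gripper_width': 0.9997121767218384}
```

View pics/top0.png

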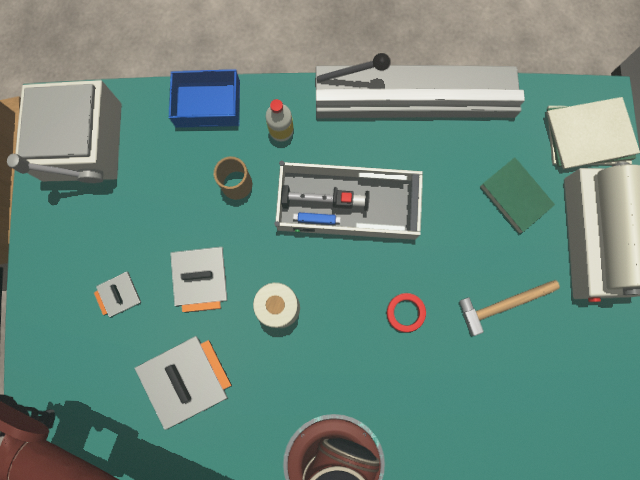

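View pics/scene0.png

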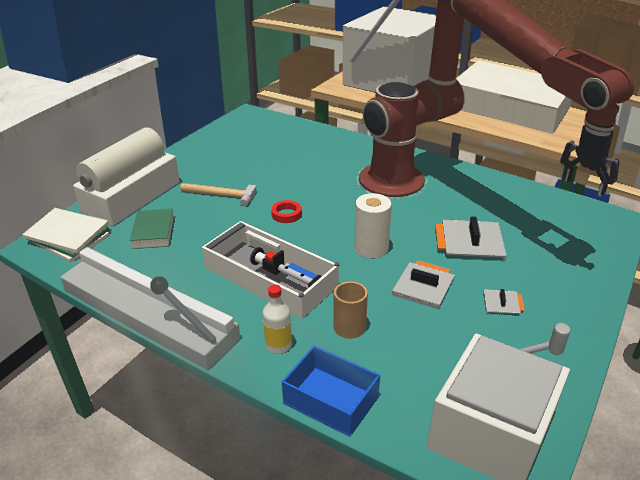

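The top view, with image right = world -y and image up = +x, shows the laminator at about (350,200). The red button is at (347,197), and the bay is on its right. There are three covers: small (117,295), middle (198,277) and large (180,382). The middle-sized one at (198,277) is the one needed, its lip facing image-down.

```bash
sed -i 's/^from plant/from scipy.spatial.transform import Rotation as R\nfrom plant/; s/np.array(f\["rotation"\]).T/R.from_quat(np.roll(f["rotation"],-1)).as_matrix().T/' h.py
python3 - <<'E'
from h import *
f=dict(np.load("top0.npz")); P=pts(f); im=f["img"]; hsv=cv2.cvtColor(im,cv2.COLOR_RGB2HSV)
def box(m,n):
    k=cv2.connectedComponentsWithStats(m.astype(np.uint8)); 
    i=1+np.argmax(k[2][1:,4]); q=P[k[1]==i]
    (c,s,a)=cv2.minAreaRect((q[:,:2]*1000).astype(np.float32))
    print(n,np.round(c,1),np.round(s,1),round(a,2),"z",np.round(np.percentile(q[:,2],[5,50,95])*1000,1),"med",np.round(np.median(q[:,:2],0)*1000,1),len(q)); return q
W=np.zeros(P.shape[:2],bool)
def win(x0,y0,x1,y1):
    w=W.copy(); w[y0:y1,x0:x1]=1; return w
z=P[...,2]; print("table z",np.median(z[330:345,330:380])*1000)
H,S,V=[hsv[...,i] for i in range(3)]
lam=win(265,150,435,250)
box(lam&(z>.062)&(z<.075)&(S<60)&(V>150),"rim")
box(lam&(z>.03),"lamall")
red=((H<8)|(H>172))&(S>150)
box(lam&red,"button")
for n,w in dict(small=win(90,265,145,320),mid=win(160,238,235,318),large=win(125,330,240,430)).items():
    box(w&(S<50)&(V>100)&(z>.008)&(z<.03),n+" plate"); box(w&(z>.033),n+" bar"); box(w&(H>5)&(H<22)&(S>150),n+" lip")
box(win(240,270,310,340)&(z>.1),"paper")
box(win(210,150,255,205)&(z>.09),"core")
box(win(262,95,300,145)&(z>.05),"bottle")
box(win(380,285,435,340)&red,"tape")
a=f.copy(); save(f,"pics/c1.png",(150,140,440,340),2.7)
s=manip.state(); print(R.from_quat(np.roll(s["tool_rot"],-1)).as_matrix().round(3))
E
```

```text
table z 0.3618976864950829
rim [608.7 -51.3] [318.2 151.5] 85.44 z [65.8 70.1 74.1] med [582.7 -83.2] 960
lamall [492.2 -35. ] [331.2 387.1] 85.22 z [40.1 65.7 76.6] med [609.5 -47.5] 4272
button [608.3 -37.8] [22.9 19.6] 89.87 z [73.  77.9 82.4] med [608.2 -37.7] 91
small plate [398.4 503.3] [82.5 85.8] 25.21 z [ 8.4 11.3 15.6] med [398.3 500.1] 817
small bar [394.2 503.2] [1.8 4.6] 83.66 z [33.9 34.6 36.3] med [394.4 503.8] 3
small lip [378.  546.9] [55.8 10.1] 23.84 z [ 4.8  9.7 14.1] med [377.  546.5] 84
mid plate [439.6 310. ] [127.  124.9] 5.66 z [11.3 16.  21.3] med [439.  308.3] 2486
mid bar [439.6 309. ] [15.3 70.2] 4.2 z [39.9 45.8 50.3] med [438.5 310.1] 190
mid lip [347.3 181.9] [327.3  34.3] 80.34 z [10.2 14.8 20.4] med [368.6 301.7] 226
large plate [192.4 349.6] [160.4 164.8] 27.31 z [15.7 20.5 25.3] med [192.2 346.3] 4379
large bar [264.6 199.7] [ 89.9 350.8] 25.7 z [38.  57.6 63.1] med [193.  347.1] 401
large lip [290.  162.6] [114.5 257.4] 28.23 z [14.1 19.1 24.3] med [233. 266.] 432
paper [340.2 103.2] [150.   92.1] 33.35 z [144.9 150.1 154.5] med [363.3 118.4] 1570
core [492.2 147.7] [446.5  74.5] 23.8 z [ 92.5 108.3 114.1] med [661.8 222.3] 404
bottle [564.7  57.8] [524.6  59.7] 13.96 z [ 61.1 115.9 171.8] med [784.  112.5] 746
tape [346.8 -97.2] [ 85.5 242.2] 0.54 z [18.2 24.2 29.4] med [ 346.9 -174.1] 618
[[-0.001  0.248  0.969]
 [-0.002  0.969 -0.248]
 [-1.    -0.002 -0.   ]]
```

View pics/c1.png

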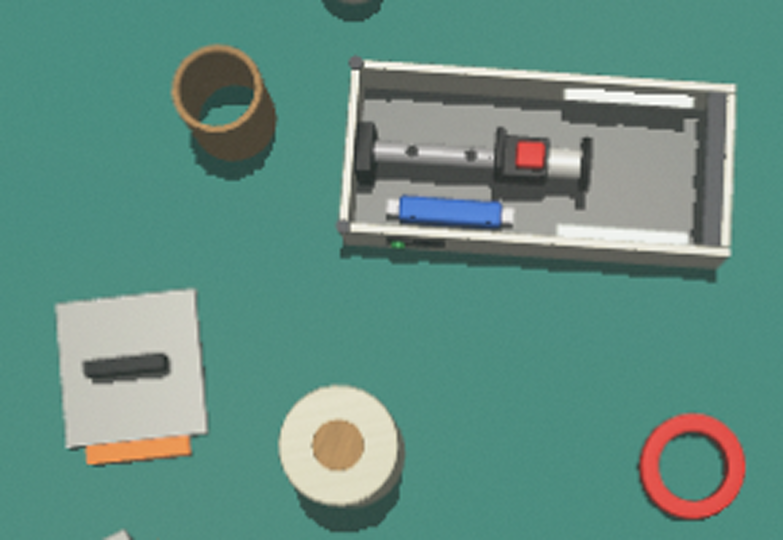

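The crop confirms the identification. The cover at (198,277) measures 127 x 125 mm, which is the middle size (the others are about 83 and 162). I start the transit and close the gripper.

play_rows --pt "0 -38 45 0.11 1" --pt "0 -76 90 0.22 1" --pt "0 -114 135 0.33 1" --pt "0 -152 180 0.44 1" --pt "0 -190 225 0.55 1" --pt "0 -228 270 0.66 1" --pt "0 -266 315 0.78 1" --pt "0 -304 358 0.9 1"

```text
time: 1.1
tool_pos: [0.4271, 0.2203, 0.231]
tool_rot: [0.592, 0.386, 0.592, -0.386]
contact_force: [0.7, 0.7, 0.1]
gripper_width: 0.0
```

```bash
cat >> h.py <<'E'
def go(x,y,z,psi=None):
    """print shift (tool axes, mm) and turn to world target mm, psi=angle of tool y deg"""
    s=manip.state(); M=R.from_quat(np.roll(s["tool_rot"],-1)).as_matrix()
    d=M.T@(np.array([x,y,z])-s["tool_pos"]*1000); p=np.degrees(np.arctan2(M[1,1],M[0,1]))
    t=0 if psi is None else -np.radians((psi-p+180)%360-180)
    print("t",round(s["time"],2),"tcp",(s["tool_pos"]*1000).round(1),"psi",round(p,2),"F",s["contact_force"].round(1),"w",round(s["gripper_width"],3),"shift",d.round(1),"turn",round(t,3))
E
python3 - <<'E'
from h import *
f=dict(np.load("top0.npz")); P=pts(f)*1000; im=f["img"]; hsv=cv2.cvtColor(im,cv2.COLOR_RGB2HSV)
S,V=hsv[...,1],hsv[...,2]
w=np.zeros(S.shape,bool); w[150:250,265:435]=1
q=P[w&(P[...,2]>62)&(P[...,2]<76)&(S<60)&(V>140)]
y=np.array([.0,1]); c=np.array([607.7,-45.8]); a=np.radians(-4.6)
for it in range(3):
    X=np.array([np.cos(a),np.sin(a)]); Y=np.array([-np.sin(a),np.cos(a)])
    l=np.c_[(q[:,:2]-c)@X,(q[:,:2]-c)@Y]; out=[]
    for s in(-1,1):
        k=(abs(l[:,0]*s-71)<7)&(abs(l[:,1])<150); out.append(np.polyfit(l[k,1],l[k,0],1))
    print(out)
    a-=np.mean([o[0] for o in out]); print(np.degrees(a))
for s in(-1,1):
    k=(abs(l[:,1]*s-161)<8)&(abs(l[:,0])<60); print("end",s,k.sum(),np.median(l[k,1]))
go(608,-33,130,np.degrees(a))
E
```

```text
[array([-2.27174926e-04, -7.00002103e+01]), array([1.84230992e-04, 7.22572545e+01])]
-4.598769746912802
[array([-2.05716229e-04, -7.00002100e+01]), array([2.05687727e-04, 7.22572548e+01])]
-4.598768930405418
[array([-2.05701987e-04, -7.00002100e+01]), array([2.05701968e-04, 7.22572548e+01])]
-4.598768929863502
end -1 153 -159.9444809546251
end 1 162 161.09594739074754
t 1.1 tcp [427.1 220.3 231. ] psi 23.83 F [0.7 0.7 0.1] w 0.0 shift [100.9  63.2 304.8] turn 0.496
```

play_rows --pt "0 10 50 0.08 1" --pt "0 21 101 0.17 1" --pt "10 31 152 0.25 1" --pt "40 42 203 0.33 1" --pt "70 53 254 0.41 1" --pt "105 63 305 0.496 1" --pt "120 63 305 0.496 1" --pt "120 63 305 0.496 1"

```text
time: 2.1
tool_pos: [0.6067, -0.0303, 0.1091]
tool_rot: [-0.479, -0.518, -0.482, 0.52]
contact_force: [0.0, -0.4, 0.6]
gripper_width: -0.001
```

```bash
python3 - <<'E'
from h import *
go(610,-32.3,84,-4.6)
f=grab("scene"); save(f,"pics/s2.png",(190,200,360,330),4)
E
```

```text
t 2.1 tcp [606.7 -30.3 109.1] psi -4.35 F [ 0.  -0.4  0.6] w -0.001 shift [25.   3.6  1.8] turn 0.004
```

View pics/s2.png

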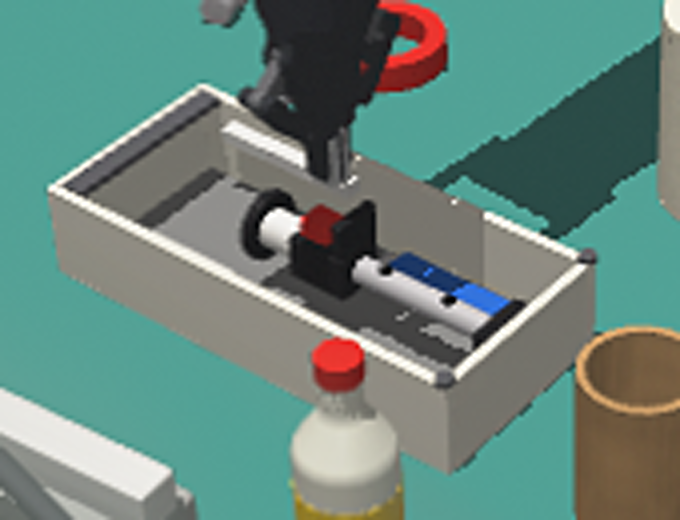

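The fingers, at crop (330,170), hover over the red button at (320,222). The tab, at (358,230), is on the socket side. Next I press the button.

play_rows --pt "15 4 2 0.004 1" --pt "27 4 2 0.004 1" --pt "31 4 2 0.004 1" --pt "35 4 2 0.004 1" --pt "38 4 2 0.004 1" --pt "39 4 2 0.004 1" --pt "39 4 2 0.004 1"

```text
time: 3.02
tool_pos: [0.6123, -0.0328, 0.0727]
tool_rot: [0.48, 0.52, 0.48, -0.519]
contact_force: [-1.5, 2.1, 2.9]
gripper_width: 0.0
```

play_rows --pt "2 0 0 0 1" --pt "3 0 0 0 1" --pt "3 0 0 0 1"

```text
time: 3.4
tool_pos: [0.6126, -0.033, 0.0696]
tool_rot: [0.48, 0.52, 0.479, -0.519]
contact_force: [-2.0, 1.2, 4.3]
gripper_width: 0.004
```

play_rows --pt "0 0 -5 0 1" --pt "0 0 -10 0 1" --pt "0 0 -15 0 1" --pt "0 0 -20 0 1" --pt "0 0 -24 0 1" --pt "0 0 -24 0 1"

```text
time: 4.15
tool_pos: [0.6145, -0.0083, 0.0695]
tool_rot: [0.48, 0.52, 0.48, -0.519]
contact_force: [0.2, 0.3, 3.6]
gripper_width: 0.001
```

```bash
cat >> h.py <<'E'
O=np.array([608.8,-45.3]); A=np.radians(-4.6); LX=np.array([np.cos(A),np.sin(A)]); LY=np.array([-np.sin(A),np.cos(A)])
def L(x,y): return O+x*LX+y*LY
def button(f):
    P=pts(f)*1000; h=cv2.cvtColor(f["img"],cv2.COLOR_RGB2HSV)
    m=((h[...,0]<8)|(h[...,0]>172))&(h[...,1]>130)
    d=P[...,:2]-O; m&=(abs(d@LX)<30)&(abs(d@LY)<120)&(P[...,2]>50)&(P[...,2]<95)
    q=P[m]; 
    if len(q): print("button n",m.sum(),"lam",np.round([np.median((q[:,:2]-O)@LX),np.median((q[:,:2]-O)@LY)],1),"yrange",np.percentile((q[:,:2]-O)@LY,[3,97]).round(1),"z",np.median(q[:,2]).round(1))
E
python3 - <<'E'
from h import *
s=manip.state(); t=s["tool_pos"][:2]*1000-O; print("tcp lam",t@LX,t@LY); go(*L(0,13),70)
for n in("top","scene"): button(grab(n))
E
```

```text
tcp lam 2.708927987283805 37.31625474434164
t 4.15 tcp [614.5  -8.3  69.5] psi -4.57 F [0.2 0.3 3.6] w 0.001 shift [-0.5 -2.7 24.3] turn 0
button n 12 lam [ 9.6 35.8] yrange [21.1 45.8] z 67.0
```

play_rows --pt "-4 0 0 0 1" --pt "-10 0 0 0 1" --pt "-10 -2 -5 0 1" --pt "-10 -2 -10 0 1" --pt "-10 -2 -15 0 1" --pt "-10 -2 -20 0 1" --pt "-10 -2 -20 0 1"

```text
time: 5.12
tool_pos: [0.6132, 0.0115, 0.0788]
tool_rot: [-0.479, -0.519, -0.48, 0.52]
contact_force: [-2.3, -2.8, -0.3]
gripper_width: 0.001
```

```bash
python3 - <<'E'
from h import *
s=manip.state(); t=s["tool_pos"][:2]*1000-O; print("tcp lam",t@LX,t@LY,s["contact_force"])
f=grab("top");button(f);f=grab("scene"); button(f); save(f,"pics/s3.png",(220,220,340,310),5)
E
```

```text
tcp lam -0.206394498726481 57.003992611284886 [-2.3017482  -2.77631763 -0.33145536]
button n 9 lam [-4.5 36.8] yrange [34.4 41.3] z 71.5
button n 40 lam [ 8.3 49.5] yrange [37.5 68.2] z 69.8
```

View pics/s3.png

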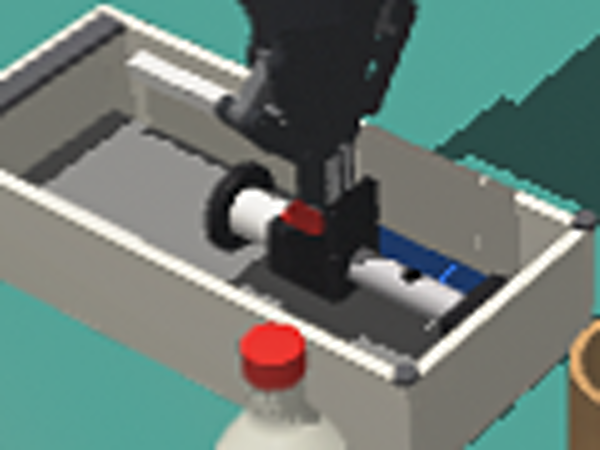

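The fingers press on the tab, and the button at crop (303,218) is still down. The tube is at roughly 39 mm.

play_rows --pt "0 0 -4 0 1" --pt "0 0 -7 0 1" --pt "0 0 -9 0 1" --pt "0 0 -10 0 1" --pt "0 0 -10 0 1"

```text
time: 5.85
tool_pos: [0.6144, 0.0212, 0.0791]
tool_rot: [0.479, 0.52, 0.48, -0.52]
contact_force: [-0.8, -3.6, -2.3]
gripper_width: -0.002
```

```bash
python3 - <<'E'
from h import *
s=manip.state(); t=s["tool_pos"][:2]*1000-O; print("tcp lam",t@LX,t@LY,s["contact_force"])
button(grab("top"));button(grab("scene"))
E
```

```text
tcp lam 0.26334738380727113 66.74950558754485 [-0.75605419 -3.59986606 -2.31431018]
button n 13 lam [-5.1 46. ] yrange [43.5 51.9] z 73.0
button n 43 lam [ 7.7 56.9] yrange [46.  75.2] z 70.1
```

play_rows --pt "0 0 -1 0 1" --pt "0 0 -2 0 1" --pt "0 0 -2 0 1"

```text
time: 6.32
tool_pos: [0.6151, 0.0235, 0.0797]
tool_rot: [0.48, 0.52, 0.48, -0.519]
contact_force: [-0.7, -1.3, -1.8]
gripper_width: -0.002
```

```bash
python3 - <<'E'
from h import *
s=manip.state(); t=s["tool_pos"][:2]*1000-O; print("tcp lam",t@LX,t@LY,s["contact_force"])
button(grab("top"));button(grab("scene"))
E
```

```text
tcp lam 0.7201567285837674 69.0476558592898 [-0.68765083 -1.32048916 -1.81103391]
button n 14 lam [-5.7 48.4] yrange [45.8 54.1] z 77.4
button n 45 lam [ 9.2 62.4] yrange [49.  80.8] z 73.8
```

The button has sprung up: its z is now 77 mm, against 73 before, so it is latched at about 50. I lift and travel to the cover.

play_rows --pt "-40 0 3 0 1" --pt "-100 0 3 0 1" --pt "-130 -20 -30 0.17 -1" --pt "-130 -60 -80 0.35 -1" --pt "-130 -100 -135 0.53 -1" --pt "-130 -140 -190 0.7 -1" --pt "-130 -170 -235 0.88 -1" --pt "-130 -197 -272 1.06 -1"

```text
time: 7.42
tool_pos: [0.4414, 0.3088, 0.2104]
tool_rot: [0.156, 0.69, 0.157, -0.689]
contact_force: [0.3, 0.2, -0.2]
gripper_width: 1.002
```

```bash
python3 - <<'E'
from h import *
go(439.6,309.5,100,-84.7)
f=grab("top");button(f);save(f,"pics/t4.png",(260,150,440,250),4)
E
```

```text
t 7.42 tcp [441.4 308.8 210.4] psi -64.4 F [ 0.3  0.2 -0.2] w 1.002 shift [110.4  -1.2   1.6] turn 0.354
button n 95 lam [-0.9 56. ] yrange [46.1 66.9] z 78.4
```

View pics/t4.png

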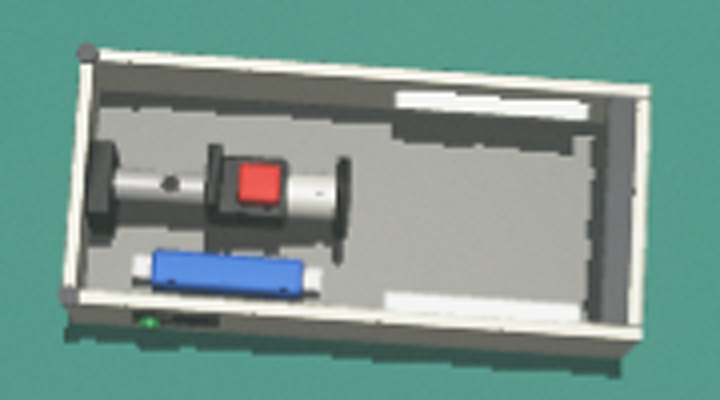

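The collar has moved one dot, and the button's lam y went from about 7 to 56, so the tube moved about 49 mm. It is up at z 78. Now I descend on the cover.

play_rows --pt "40 -1 2 0.18 -1" --pt "80 -1 2 0.354 -1" --pt "120 -1 2 0.354 -1" --pt "150 -1 2 0.354 -1" --pt "170 -1 2 0.354 -1" --pt "185 -1 2 0.354 -1" --pt "193 -1 2 0.354 -1" --pt "193 -1 2 0.354 -1"

```text
time: 8.48
tool_pos: [0.4402, 0.3065, 0.0163]
tool_rot: [-0.035, -0.706, -0.035, 0.706]
contact_force: [0.2, 0.2, 0.6]
gripper_width: 1.005
```

```bash
python3 - <<'E'
from h import *
go(439.6,309.5,11,-84.7)
f=grab("scene");save(f,"pics/s5.png",(380,180,500,320),4.2)
E
```

```text
t 8.47 tcp [440.2 306.5  16.3] psi -84.38 F [0.2 0.2 0.6] w 1.005 shift [ 5.3 -3.   0.3] turn 0.006
```

View pics/s5.png

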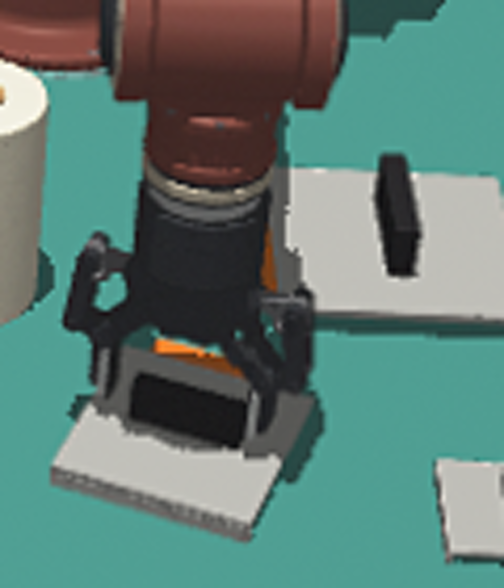

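The open fingers straddle the bar at crop (190,410), with the orange lip behind it. I centre on the bar, go slightly lower, and close.

play_rows --pt "2 -3 0 0.006 -1" --pt "3 -3 0 0.006 -1" --pt "3 -3 0 0.006 1" --pt "3 -3 0 0.006 1" --pt "3 -3 0 0.006 1" --pt "3 -3 0 0.006 1" --pt "3 -3 0 0.006 1"

```text
time: 9.4
tool_pos: [0.4404, 0.3099, 0.0141]
tool_rot: [0.032, 0.707, 0.033, -0.706]
contact_force: [-1.2, 0.5, 4.5]
gripper_width: 0.808
```

play_rows --pt "-5 0 0 0 1" --pt "-30 0 0 0 1" --pt "-60 0 0 0 1" --pt "-100 0 0 0 1" --pt "-130 0 0 0 1" --pt "-150 0 0 0 1" --pt "-150 0 0 0 1"

```text
time: 10.28
tool_pos: [0.4404, 0.3096, 0.1642]
tool_rot: [0.032, 0.707, 0.033, -0.706]
contact_force: [-0.4, -0.3, -2.5]
gripper_width: 0.807
```

```bash
python3 - <<'E'
from h import *
go(*L(-120,-75),170,-84.6)
f=grab("scene");save(f,"pics/s6.png",(370,100,530,300),3)
P=pts(f)*1000
E
```

```text
t 10.28 tcp [440.4 309.6 164.2] psi -84.73 F [-0.4 -0.3 -2.5] w 0.807 shift [ -6.  422.2  -4.1] turn -0.002
```

View pics/s6.png

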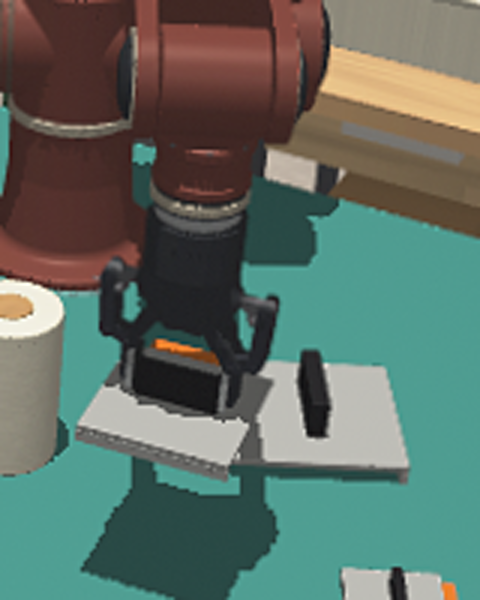

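The cover is gripped level, weighing 2.5 N, with its feet 14 mm below the TCP. The tool can only point down, so I will tilt the cover by pivoting it in the jaws. To do that I'll lower its underside, on the side opposite the lip, onto the laminator's fixed front wall. I go over the paper roll at a safe height.

play_rows --pt "-50 0 0 0 1" --pt "-75 40 0 0.0 1" --pt "-75 95 -2 0.03 1" --pt "-75 155 -4 0.06 1" --pt "-75 215 -5 0.09 1" --pt "-75 275 -6 0.12 1" --pt "-75 335 -7 0.15 1" --pt "-75 385 -9 0.172 1"

```text
time: 11.32
tool_pos: [0.483, -0.0751, 0.2357]
tool_rot: [0.029, -0.705, 0.029, 0.708]
contact_force: [0.3, 0.8, -2.1]
gripper_width: 0.808
```

```bash
python3 - <<'E'
from h import *
go(*L(-115,-75),90,-94.6)
E
```

```text
t 11.32 tcp [483.  -75.1 235.7] psi -94.7 F [ 0.3  0.8 -2.1] w 0.808 shift [145.7  35.4  -8.6] turn -0.002
```

play_rows --pt "10 25 -6 0 1" --pt "50 35 -9 0 1" --pt "90 35 -9 0 1" --pt "120 35 -9 0 1" --pt "140 35 -9 0 1" --pt "155 35 -9 0 1" --pt "155 35 -9 0 1"

```text
time: 12.2
tool_pos: [0.4886, -0.1081, 0.0809]
tool_rot: [0.029, -0.705, 0.028, 0.708]
contact_force: [0.4, -0.6, -2.0]
gripper_width: 0.806
```

```bash
python3 - <<'E'
from h import *
go(*L(-115,-75),74,-94.6)
E
```

```text
t 12.2 tcp [ 488.6 -108.1   80.9] psi -94.59 F [ 0.4 -0.6 -2. ] w 0.806 shift [6.9 2.8 0.2] turn 0.0
```

play_rows --pt "5 0 0 0 1" --pt "8 0 0 0 1" --pt "10 0 0 0 1" --pt "12 0 0 0 1" --pt "12 0 0 0 1"

```text
time: 12.82
tool_pos: [0.4909, -0.1089, 0.0737]
tool_rot: [-0.028, 0.707, -0.028, -0.706]
contact_force: [-6.1, 0.7, 9.1]
gripper_width: 0.808
```

play_rows --pt "2 0 0 0 1" --pt "4 0 0 0 1" --pt "6 0 0 0 1" --pt "6 0 0 0 1"

```text
time: 13.32
tool_pos: [0.49, -0.1089, 0.0699]
tool_rot: [0.028, -0.705, 0.028, 0.708]
contact_force: [-19.4, 4.5, 25.6]
gripper_width: 0.798
```

```bash
python3 - <<'E'
from h import *
go(*L(-115,-75),74,-94.6)
f=grab("scene");save(f,"pics/s7.png",(190,140,390,320),3.3)
E
```

```text
t 13.32 tcp [ 490.  -108.9   69.9] psi -94.54 F [-19.4   4.5  25.6] w 0.798 shift [-4.1  2.   1.7] turn 0.001
```

View pics/s7.png

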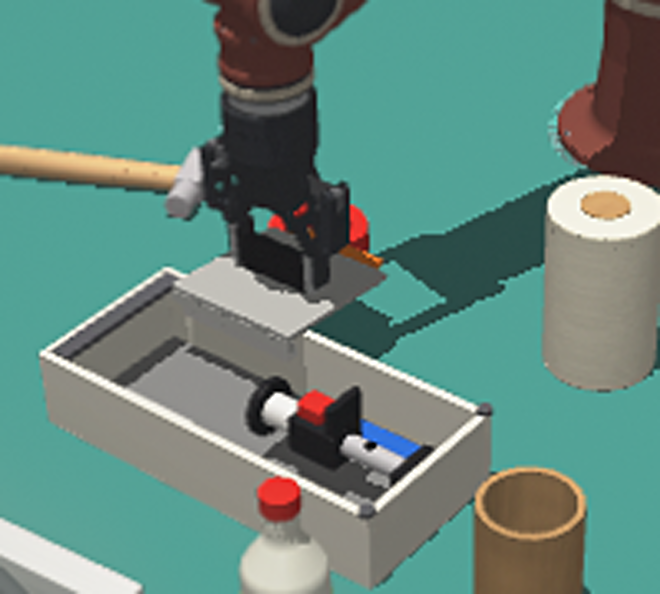

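The fingertips sat almost on the plate and blocked the pivoting; the force rose to 25 N with only a few degrees of tilt. I'll set the cover down on clear bench in front of the laminator and regrip about 6 mm higher.

play_rows --pt "-30 0 0 0 1" --pt "-70 -10 20 0 1" --pt "-70 -50 40 0 1" --pt "-60 -85 52 0 1" --pt "-10 -85 52 0 1" --pt "30 -85 52 0 1" --pt "45 -85 52 0 1" --pt "50 -85 52 0 1"

```text
time: 14.38
tool_pos: [0.4446, -0.0196, 0.0156]
tool_rot: [0.029, -0.705, 0.028, 0.708]
contact_force: [-4.0, 0.7, 6.8]
gripper_width: 0.807
```

```bash
python3 - <<'E'
from h import *
go(445,-20,20,-94.6)
E
```

```text
t 14.38 tcp [444.6 -19.6  15.6] psi -94.6 F [-4.   0.7  6.8] w 0.807 shift [-4.4  0.3 -0.4] turn -0.0
```

play_rows --pt "2 0 0 0 1" --pt "2 0 0 0 -1" --pt "0 0 0 0 -1" --pt "-5 0 0 0 -1" --pt "-7 0 0 0 -1" --pt "-7 0 0 0 -1"

```text
time: 15.12
tool_pos: [0.4456, -0.0199, 0.0227]
tool_rot: [-0.028, 0.707, -0.028, -0.706]
contact_force: [-0.0, 0.2, -0.2]
gripper_width: 1.001
```

```bash
python3 - <<'E'
from h import *
go(445,-20,20,-94.6)
f=grab("scene"); P=pts(f)*1000; h=cv2.cvtColor(f["img"],cv2.COLOR_RGB2HSV)
m=(P[...,0]>340)&(P[...,0]<530)&(P[...,1]>-100)&(P[...,1]<60)
q=P[m&(h[...,1]<60)&(h[...,2]>100)&(P[...,2]>5)&(P[...,2]<30)]
(c,s,a)=cv2.minAreaRect(q[:,:2].astype(np.float32)); print(c,s,a,np.percentile(q[:,2],[5,50,95]))
pl=np.linalg.lstsq(np.c_[q[:,:2]-np.mean(q[:,:2],0),np.ones(len(q))],q[:,2],rcond=None)[0]; print("slope",pl)
E
```

```text
t 15.12 tcp [445.6 -19.9  22.7] psi -94.59 F [-0.   0.2 -0.2] w 1.001 shift [2.7 0.1 0.6] turn 0.0
(424.99969482421875, -19.052093505859375) (125.34504699707031, 118.65140533447266) 87.60148620605469 [11.48894779 15.50812019 19.15530857]
slope [ 2.44459123e-02 -3.82868724e-03  1.54988937e+01]
```

```bash
python3 - <<'E'
from h import *
for n in("scene","top"):
    f=grab(n); P=pts(f)*1000; h=cv2.cvtColor(f["img"],cv2.COLOR_RGB2HSV)
    m=(P[...,0]>330)&(P[...,0]<530)&(P[...,1]>-100)&(P[...,1]<60)
    # plate heights along x in strips on y, non-green
    g=m&(h[...,1]<90)&(P[...,2]>5)&(P[...,2]<24)
    for y0 in(-70,-50,10,30):
        k=g&(abs(P[...,1]-y0)<10); q=P[k]
        if len(q): print(n,y0,len(q),"x",np.percentile(q[:,0],[1,99]).round(1))
    q=P[g]; print("y",np.percentile(q[:,1],[1,99]).round(1))
    k=m&(h[...,2]<70)&(P[...,2]>24)&(P[...,2]<48); q=P[k]
    if len(q): print(n,"dark",len(q),np.percentile(q,[5,50,95],axis=0).round(1))
    o=m&(h[...,0]>5)&(h[...,0]<22)&(h[...,1]>140)
    if o.any(): print("lip",np.percentile(P[o],[5,50,95],axis=0).round(1))
E
```

```text
scene -70 99 x [378.4 475.9]
scene -50 88 x [377.1 476.6]
scene 10 109 x [382.6 484. ]
scene 30 168 x [387.3 484.3]
y [-80.   46.4]
scene dark 222 [[437.7 -62.2  26. ]
 [450.3 -21.5  39.9]
 [456.4  16.9  47.1]]
lip [[370.2 -54.8  10.6]
 [376.4  10.5  14.6]
 [384.1  29.5  17.6]]
top -70 52 x [380.  476.1]
top -50 165 x [380.9 425.1]
top 10 159 x [395.7 484.7]
top 30 93 x [398. 440.]
y [-69.   33.3]
```

```bash
python3 - <<'E'
from h import *
f=grab("scene");save(f,"pics/s8.png",(240,170,380,290),5)
P=pts(f)*1000
for x in(470,480,490,500,510,520):
    k=(abs(P[...,0]-x)<3)&(abs(P[...,1]+20)<40); print(x,np.median(P[k][:,2]).round(1),np.median(f["img"][k],0))
E
```

```text
470 224.6 [69. 46. 45.]
480 237.9 [68. 43. 43.]
490 306.3 [86. 51. 45.]
500 305.3 [83.5 50.  44.5]
510 nan [nan nan nan]
520 -754.6 [81.  80.  75.5]
  return _methods._mean(a, axis=axis, dtype=dtype,
  ret = ret.dtype.type(ret / rcount)
  ret = um.true_divide(
```

View pics/s8.png

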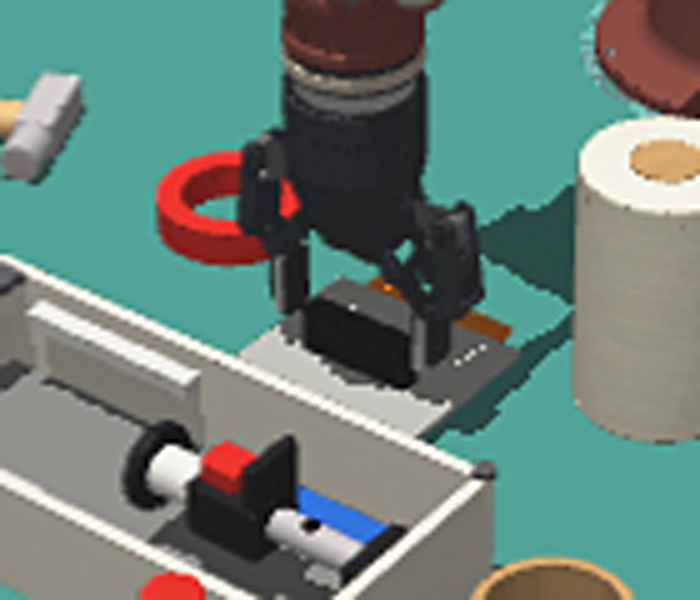

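The wall only hides the cover's near edge. The cover lies flat, and the bar at crop (360,335) is between the fingers. I regrip, lift and return to the wall.

play_rows --pt "2 0 0 0 -1" --pt "2 0 0 0 1" --pt "2 0 0 0 1" --pt "2 0 0 0 1" --pt "2 0 0 0 1" --pt "2 0 0 0 1" --pt "-30 0 0 0 1" --pt "-80 0 0 0 1"

```text
time: 16.32
tool_pos: [0.4424, -0.0192, 0.1]
tool_rot: [0.029, -0.704, 0.028, 0.709]
contact_force: [0.2, -0.4, -2.2]
gripper_width: 0.807
```

```bash
python3 - <<'E'
from h import *
go(*L(-119,-75),86,-94.6)
E
```

```text
t 16.32 tcp [442.4 -19.2 100. ] psi -94.59 F [ 0.2 -0.4 -2.2] w 0.807 shift [ 13.5  87.7 -49. ] turn 0.0
```

play_rows --pt "0 40 -22 0 1" --pt "0 80 -44 0 1" --pt "0 88 -49 0 1" --pt "12 88 -49 0 1" --pt "20 88 -49 0 1" --pt "26 88 -49 0 1" --pt "30 88 -49 0 1" --pt "30 88 -49 0 1"

```text
time: 17.32
tool_pos: [0.484, -0.1099, 0.0737]
tool_rot: [0.028, -0.703, 0.027, 0.71]
contact_force: [-19.6, 3.1, 21.0]
gripper_width: 0.803
```

```bash
cat >> h.py <<'E'
def plate(f,c,r=75):
    """fit plane to light-grey plate points near world xy c (mm)"""
    P=pts(f)*1000; h=cv2.cvtColor(f["img"],cv2.COLOR_RGB2HSV); p=manip.state()["tool_pos"]*1000
    m=(np.hypot(P[...,0]-c[0],P[...,1]-c[1])<r)&(h[...,1]<60)&(h[...,2]>90)&(P[...,2]>p[2]-50)&(P[...,2]<p[2]+40)
    q=P[m]; X=q[:,:2]-c; k=np.ones(len(q),bool)
    for _ in range(4):
        a=np.linalg.lstsq(np.c_[X[k],np.ones(k.sum())],q[k,2],rcond=None)[0]
        k=abs(np.c_[X,np.ones(len(q))]@a-q[:,2])<6
    print("plate n",k.sum(),"of",len(k),"z at c",a[2].round(1),"tilt deg lamx,lamy",np.degrees(np.arctan([a[:2]@LX,a[:2]@LY])).round(1))
E
python3 - <<'E'
from h import *
go(*L(-119,-75),74,-94.6)
c=manip.state()["tool_pos"][:2]*1000
for n in("scene","top"): plate(grab(n),c)
E
```

```text
t 17.32 tcp [ 484.  -109.9   73.7] psi -94.44 F [-19.6   3.1  21. ] w 0.803 shift [-0.3  0.5 -0.3] turn 0.003
plate n 508 of 818 z at c 73.1 tilt deg lamx,lamy [-1.1 -0.5]
plate n 534 of 558 z at c 70.3 tilt deg lamx,lamy [6.1 0.1]
```

The force ratio Fx/Fz is about -0.9, so friction on the wall is opposing the tilt. Drawing the tool towards -x while pressing should reverse it.

play_rows --pt "0 0 3 0 1" --pt "1 0 6 0 1" --pt "2 0 8 0 1" --pt "4 0 9 0 1" --pt "4 0 9 0 1"

```text
time: 18.05
tool_pos: [0.4818, -0.1103, 0.0718]
tool_rot: [-0.028, 0.71, -0.028, -0.703]
contact_force: [2.0, 2.6, 9.3]
gripper_width: 0.801
```

```bash
python3 - <<'E'
from h import *
go(*L(-119,-75),74,-94.6)
c=manip.state()["tool_pos"][:2]*1000
for n in("scene","top"): plate(grab(n),c)
E
```

```text
t 18.05 tcp [ 481.8 -110.3   71.8] psi -94.54 F [2.  2.6 9.3] w 0.801 shift [-2.1  0.  -2.4] turn 0.001
plate n 508 of 825 z at c 70.9 tilt deg lamx,lamy [ 0.6 -0.1]
plate n 605 of 623 z at c 68.6 tilt deg lamx,lamy [9.2 0.3]
```

play_rows --pt "1 0 2 0 1" --pt "2 0 4 0 1" --pt "3 0 6 0 1" --pt "5 0 7 0 1" --pt "7 0 8 0 1" --pt "7 0 8 0 1"

```text
time: 18.9
tool_pos: [0.4744, -0.1106, 0.0651]
tool_rot: [-0.027, 0.71, -0.029, -0.703]
contact_force: [2.3, 0.0, 9.1]
gripper_width: 0.8
```

```bash
python3 - <<'E'
from h import *
go(*L(-119,-75),74,-94.6)
c=manip.state()["tool_pos"][:2]*1000
for n in("scene","top"): plate(grab(n),c)
E
```

```text
t 18.9 tcp [ 474.4 -110.6   65.1] psi -94.53 F [2.3 0.  9.1] w 0.8 shift [-8.8 -0.8 -9.8] turn 0.001
plate n 222 of 729 z at c 69.2 tilt deg lamx,lamy [-10.9   0.2]
plate n 205 of 212 z at c 61.3 tilt deg lamx,lamy [15.5  0.5]
```

play_rows --pt "1 0 1 0 1" --pt "2 0 2 0 1" --pt "3 0 3 0 1" --pt "4 0 3 0 1" --pt "4 0 3 0 1"

```text
time: 19.62
tool_pos: [0.4715, -0.1104, 0.0613]
tool_rot: [-0.027, 0.71, -0.029, -0.703]
contact_force: [0.7, 0.1, 11.1]
gripper_width: 0.803
```

play_rows --pt "-10 0 0 0 1" --pt "-50 0 0 0 1" --pt "-90 0 0 0 1" --pt "-110 0 -10 0 1" --pt "-110 0 -10 0 1"

```text
time: 20.25
tool_pos: [0.478, -0.1102, 0.1685]
tool_rot: [-0.027, 0.708, -0.028, -0.706]
contact_force: [0.2, 0.7, -3.0]
gripper_width: 0.801
```

```bash
python3 - <<'E'
from h import *
go(*L(0,-52),178,-4.6)
c=manip.state()["tool_pos"][:2]*1000
for n in("scene","top"): plate(grab(n),c,90)
E
```

```text
t 20.25 tcp [ 478.  -110.2  168.5] psi -94.5 F [ 0.2  0.7 -3. ] w 0.801 shift [  -9.2  -22.9 -125.3] turn -1.569
plate n 527 of 659 z at c 165.0 tilt deg lamx,lamy [14.  -0.3]
plate n 468 of 478 z at c 163.1 tilt deg lamx,lamy [16.6 -0.2]
```

The tilt held at about 16.5° and the lip is the low end. I turn and carry the cover over the bay.

play_rows --pt "0 0 -15 -0.17 1" --pt "0 -1 -30 -0.34 1" --pt "0 -2 -45 -0.52 1" --pt "0 -4 -60 -0.7 1" --pt "0 -5 -75 -0.88 1" --pt "0 -6 -90 -1.06 1" --pt "0 -7 -107 -1.24 1" --pt "0 -9 -125 -1.42 1"

```text
time: 21.35
tool_pos: [0.6012, -0.111, 0.1642]
tool_rot: [-0.439, -0.552, -0.442, 0.554]
contact_force: [0.3, -0.3, -1.7]
gripper_width: 0.8
```

play_rows --pt "5 0 0 -0.15 1" --pt "15 0 0 -0.15 1" --pt "25 0 0 -0.15 1" --pt "25 0 0 -0.15 1"

```text
time: 21.85
tool_pos: [0.6009, -0.1112, 0.1399]
tool_rot: [-0.478, -0.519, -0.48, 0.521]
contact_force: [0.1, -0.4, -3.3]
gripper_width: 0.806
```

```bash
cat >> h.py <<'E'
def lip(f):
    P=pts(f)*1000; h=cv2.cvtColor(f["img"],cv2.COLOR_RGB2HSV)
    d=P[...,:2]-O; lx=d@LX; ly=d@LY
    m=(h[...,0]>5)&(h[...,0]<22)&(h[...,1]>130)&(abs(lx)<75)&(ly<-80)&(ly>-190)&(P[...,2]>40)
    if m.sum()>5:
        print("lip n",m.sum(),"lamx",np.percentile(lx[m],[2,98]).round(1),"lamy",np.percentile(ly[m],[2,50,98]).round(1),"z",np.percentile(P[m][:,2],[5,50,95]).round(1))
def lam():
    s=manip.state(); t=s["tool_pos"]*1000; d=t[:2]-O; print("tcp lam",(d@LX).round(1),(d@LY).round(1),t[2].round(1),"F lam",(s["contact_force"][:2]@LX).round(1),(s["contact_force"][:2]@LY).round(1),s["contact_force"][2].round(1))
E
python3 - <<'E'
from h import *
go(*L(0,-66),120,-4.6); lam()
c=manip.state()["tool_pos"][:2]*1000
for n in("scene","top"): f=grab(n); plate(f,c,90); lip(f)
E
```

```text
t 21.85 tcp [ 600.9 -111.2  139.9] psi -4.7 F [ 0.1 -0.4 -3.3] w 0.806 shift [19.9  2.7 -0.3] turn -0.002
tcp lam -2.6 -66.4 139.9 F lam 0.1 -0.4 -3.3
plate n 488 of 617 z at c 133.5 tilt deg lamx,lamy [ 1.3 15.6]
lip n 43 lamx [-45.3  40.7] lamy [-139.  -128.9 -120.4] z [109.6 115.7 118.7]
plate n 375 of 425 z at c 137.3 tilt deg lamx,lamy [ 1.7 15.4]
lip n 116 lamx [-70.6  31.3] lamy [-134.6 -126.1  -92.1] z [113.4 119.2 405.7]
```

play_rows --pt "10 3 -4 0 1" --pt "25 3 -4 0 1" --pt "36 3 -4 0 1" --pt "42 3 -4 0 1" --pt "44 3 -4 0 1" --pt "44 3 -4 0 1"

```text
time: 22.7
tool_pos: [0.6059, -0.108, 0.0985]
tool_rot: [0.479, 0.52, 0.479, -0.52]
contact_force: [0.3, 0.2, -1.3]
gripper_width: 0.803
```

play_rows --pt "3 0 0 0 1" --pt "6 0 0 0 1" --pt "9 0 0 0 1" --pt "9 0 0 0 1"

```text
time: 23.2
tool_pos: [0.6055, -0.1078, 0.0888]
tool_rot: [-0.479, -0.52, -0.48, 0.52]
contact_force: [-0.9, 0.7, -1.8]
gripper_width: 0.805
```

```bash
python3 - <<'E'
from h import *
lam()
c=manip.state()["tool_pos"][:2]*1000
for n in("scene","top"): f=grab(n); plate(f,c,90); lip(f)
E
```

```text
tcp lam 1.7 -62.6 88.8 F lam -1.0 0.6 -1.8
plate n 320 of 1086 z at c 81.7 tilt deg lamx,lamy [-8.7  6.6]
lip n 53 lamx [-41.3  45.6] lamy [-151.6 -126.  -114.5] z [59.6 63.9 69.1]
plate n 268 of 418 z at c 82.2 tilt deg lamx,lamy [ 9.6 11.3]
lip n 87 lamx [-48.5  30.9] lamy [-128.4 -121.9  -91.9] z [ 61.9  67.6 357.4]
```

play_rows --pt "2 -1 0 0 1" --pt "3 -1 0 0 1" --pt "3 -1 4 0 1" --pt "3 -1 8 0 1" --pt "3 -1 10 0 1" --pt "3 -1 10 0 1"

```text
time: 24.05
tool_pos: [0.604, -0.1181, 0.0864]
tool_rot: [0.479, 0.52, 0.479, -0.52]
contact_force: [-0.4, -0.0, -2.8]
gripper_width: 0.8
```

```bash
python3 - <<'E'
from h import *
lam()
for n in("scene","top"): f=grab(n); lip(f)
E
```

```text
tcp lam 1.0 -73.0 86.4 F lam -0.4 -0.0 -2.8
lip n 48 lamx [-37.   46.2] lamy [-154.2 -134.7 -123.3] z [55.6 61.9 66.4]
lip n 90 lamx [-64.8  28.6] lamy [-139.9 -132.5  -97.5] z [ 61.   65.9 358.4]
```

play_rows --pt "0 0 3 0 1" --pt "0 0 6 0 1" --pt "0 0 8 0 1" --pt "0 0 8 0 1"

```text
time: 24.65
tool_pos: [0.6033, -0.126, 0.0863]
tool_rot: [0.479, 0.52, 0.479, -0.52]
contact_force: [-0.1, 0.5, -2.5]
gripper_width: 0.799
```

```bash
python3 - <<'E'
from h import *
lam()
f=grab("scene"); lip(f); save(f,"pics/s9.png",(190,160,350,300),4.2)
lip(grab("top"))
E
```

```text
tcp lam 1.0 -80.9 86.3 F lam -0.1 0.5 -2.5
lip n 26 lamx [-38.2  46.3] lamy [-144.6 -138.5 -108.4] z [60.7 63.9 67.9]
lip n 35 lamx [-10.2  27.3] lamy [-140.5 -139.  -136. ] z [62.3 64.9 71.3]
```

View pics/s9.png

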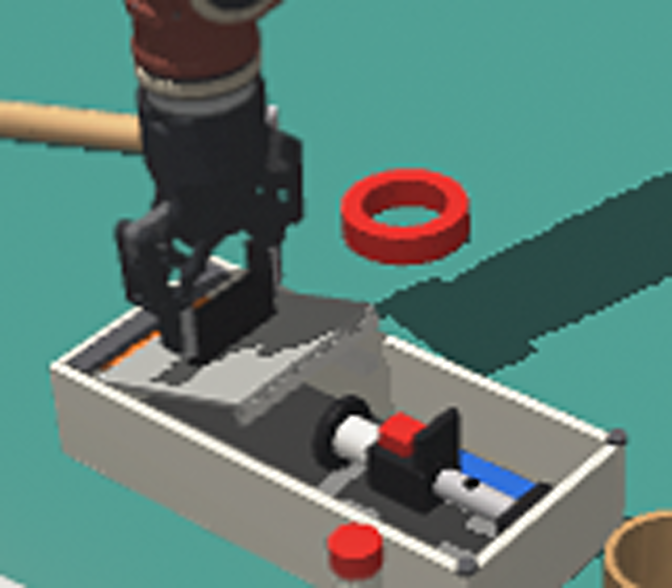

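The lip, the orange strip at crop (130,350), is under the ledge, and the opposite edge at (310,370) is raised over clear space. The disc is clear. I lower while easing +y, so the rails turn the cover level in the jaws.

play_rows --pt "3 0 0 0 1" --pt "6 0 -1 0 1" --pt "8 0 -2 0 1" --pt "10 0 -3 0 1" --pt "12 0 -4 0 1" --pt "12 0 -4 0 1"

```text
time: 25.5
tool_pos: [0.6044, -0.1231, 0.0771]
tool_rot: [-0.48, -0.519, -0.478, 0.52]
contact_force: [-5.8, -1.7, 10.0]
gripper_width: 0.8
```

```bash
python3 - <<'E'
from h import *
lam()
c=manip.state()["tool_pos"][:2]*1000
f=grab("scene"); plate(f,c,80); lip(f)
f=grab("top"); plate(f,c,80); lip(f)
E
```

```text
tcp lam 1.9 -77.9 77.1 F lam -5.6 -2.2 10.0
plate n 458 of 915 z at c 73.1 tilt deg lamx,lamy [-4.9  9.1]
lip n 59 lamx [-42.   46.4] lamy [-149.6 -141.8 -134.2] z [51.9 57.3 63.4]
plate n 277 of 322 z at c 73.6 tilt deg lamx,lamy [ 2.3 12. ]
lip n 44 lamx [-72.2  28. ] lamy [-141.1 -137.7 -100.4] z [ 55.9  60.8 348.8]
```

play_rows --pt "2 -1 -1 0 1" --pt "4 -1 -2 0 1" --pt "6 -1 -3 0 1" --pt "7 -1 -4 0 1" --pt "7 -1 -4 0 1"

```text
time: 26.22
tool_pos: [0.6054, -0.1197, 0.071]
tool_rot: [0.482, 0.52, 0.477, -0.519]
contact_force: [-1.6, -1.6, 8.5]
gripper_width: 0.801
```

```bash
python3 - <<'E'
from h import *
lam()
c=manip.state()["tool_pos"][:2]*1000
f=grab("scene"); plate(f,c,80); lip(f)
f=grab("top"); plate(f,c,80); lip(f)
E
```

```text
tcp lam 2.5 -74.4 71.0 F lam -1.5 -1.8 8.5
plate n 632 of 984 z at c 67.4 tilt deg lamx,lamy [-1.5  6.1]
lip n 40 lamx [-7.3 46.8] lamy [-147.7 -141.9 -133.3] z [53.4 58.2 64.3]
plate n 289 of 312 z at c 68.6 tilt deg lamx,lamy [0.6 6.3]
lip n 18 lamx [-61.9  25.4] lamy [-140.2 -104.5 -100. ] z [ 58.1 327.3 349.5]
```

Tilt is down to 6°, as intended. Continuing.

play_rows --pt "2 -1 -1 0 1" --pt "4 -1 -1 0 1" --pt "6 -1 -2 0 1" --pt "7 -1 -2 0 1" --pt "7 -1 -2 0 1"

```text
time: 26.95
tool_pos: [0.6057, -0.116, 0.0651]
tool_rot: [0.482, 0.521, 0.477, -0.518]
contact_force: [0.3, 4.2, 12.9]
gripper_width: 0.796
```

```bash
python3 - <<'E'
from h import *
lam()
c=manip.state()["tool_pos"][:2]*1000
f=grab("scene"); plate(f,c,80); lip(f)
f=grab("top"); plate(f,c,80); lip(f); button(f)
E
```

```text
tcp lam 2.6 -70.7 65.1 F lam -0.0 4.2 12.9
plate n 643 of 1017 z at c 63.1 tilt deg lamx,lamy [-2.4  0.4]
lip n 39 lamx [-31.3  48.1] lamy [-147.1 -139.9 -133.5] z [55.  60.  64.7]
plate n 265 of 293 z at c 63.4 tilt deg lamx,lamy [-0.3  1.2]
button n 96 lam [-0.8 56.4] yrange [46.1 66.9] z 77.9
```

Almost level, about 1°. I release, rise, shut the fingers, and measure from clear.

play_rows --pt "-2 0 0 0 1" --pt "-2 0 0 0 -1" --pt "-2 0 0 0 -1" --pt "-2 0 0 0 -1" --pt "-20 0 0 0 -1" --pt "-60 0 0 0 -1" --pt "-90 0 0 0 1" --pt "-90 -60 -40 0 1"

```text
time: 28.05
tool_pos: [0.5572, -0.0789, 0.1563]
tool_rot: [0.482, 0.522, 0.476, -0.519]
contact_force: [0.8, 0.7, 0.7]
gripper_width: 0.601
```

```bash
cat >> h.py <<'E'
def cov(f):
    P=pts(f)*1000; h=cv2.cvtColor(f["img"],cv2.COLOR_RGB2HSV); d=P[...,:2]-O; lx=d@LX; ly=d@LY; z=P[...,2]
    m=(abs(lx)<61)&(ly>-134)&(ly<-8)&(z>50)&(z<76)&(h[...,1]<60)
    for _ in range(3):
        a=np.linalg.lstsq(np.c_[lx[m],ly[m]+73.5,np.ones(m.sum())],z[m],rcond=None)[0]
        m&=abs(a[0]*lx+a[1]*(ly+73.5)+a[2]-z)<6
    # edges
    e=(abs(lx)<64)&(z>50)&(z<72)&(h[...,1]<60)&(h[...,2]>60)&(ly>-60)&(ly<5)
    print("cover n",m.sum(),"z",a[2].round(1),"tilt",np.degrees(a[:2]).round(2),"+y edge",np.percentile(ly[e],[97,99]).round(1))
    b=(h[...,2]<75)&(z>76)&(z<100)&(abs(lx)<55)&(abs(ly+73.5)<25)
    if b.sum()>10: print("bar",b.sum(),"lam",np.median(lx[b]).round(1),np.median(ly[b]).round(1),"z",np.percentile(z[b],[50,95]).round(1))
E
python3 - <<'E'
from h import *
lam()
for n in("scene","top"): f=grab(n); cov(f); lip(f); button(f)
E
```

```text
tcp lam -48.7 -37.7 156.3 F lam 0.8 0.8 0.7
cover n 1072 z 61.4 tilt [-0.08 -0.07] +y edge [-6.2 -5.3]
bar 165 lam 5.5 -66.2 z [88.1 94.2]
lip n 77 lamx [-40.4  47.4] lamy [-145.7 -140.1 -133.5] z [56.3 60.6 65.2]
button n 80 lam [ 6.6 60.1] yrange [48.7 81.9] z 76.0
cover n 225 z 62.2 tilt [ 0.23 -0.06] +y edge [-9.2 -9. ]
lip n 26 lamx [-41.2 -17.2] lamy [-142.5 -139.5 -137. ] z [56.7 63.9 68.6]
button n 98 lam [-0.6 57. ] yrange [46.2 67. ] z 78.3
```

The cover is level at z 62, its home height. I press the +y half lightly to make sure it is fully down.

play_rows --pt "0 49 -10 0 1" --pt "40 49 -10 0 1" --pt "70 49 -10 0 1" --pt "85 49 -10 0 1" --pt "91 49 -10 0 1" --pt "95 49 -10 0 1" --pt "97 49 -10 0 1" --pt "97 49 -10 0 1"

```text
time: 29.15
tool_pos: [0.6024, -0.0709, 0.0618]
tool_rot: [-0.478, -0.518, -0.481, 0.521]
contact_force: [-24.9, 5.5, 38.8]
gripper_width: 0.001
```

play_rows --pt "-40 0 0 0 1" --pt "-100 0 0 0 1" --pt "-150 0 0 0 1" --pt "-150 -40 0 0 1" --pt "-150 -100 0 0 1" --pt "-150 -150 0 0 1" --pt "-150 -200 0 0 1" --pt "-150 -200 0 0 1"

```text
time: 30.15
tool_pos: [0.4017, -0.0546, 0.2043]
tool_rot: [0.48, 0.521, 0.478, -0.519]
contact_force: [0.2, 0.2, -0.1]
gripper_width: 0.004
```

```bash
python3 - <<'E'
from h import *
lam()
for n in("scene","top"): f=grab(n); cov(f); lip(f); button(f)
save(f,"pics/t10.png",(150,60,440,330),2.2)
E
```

```text
tcp lam -205.7 -25.9 204.3 F lam 0.2 0.3 -0.1
cover n 1079 z 61.4 tilt [ 0.17 -0.11] +y edge [-5.9 -4.6]
bar 167 lam 5.3 -66.3 z [87.6 94. ]
lip n 77 lamx [-42.1  45.6] lamy [-145.4 -140.3 -132.5] z [56.5 60.3 64.6]
button n 80 lam [ 6.8 61.6] yrange [47.5 81.9] z 76.3
cover n 2492 z 62.5 tilt [0.18 0.04] +y edge [-10.5  -9.6]
bar 36 lam -8.8 -66.2 z [87.6 93.2]
lip n 92 lamx [-40.   43.8] lamy [-142.  -139.5 -136.5] z [58.2 62.6 72.6]
button n 96 lam [-0.4 56.5] yrange [46.1 67. ] z 77.7
```

View pics/t10.png

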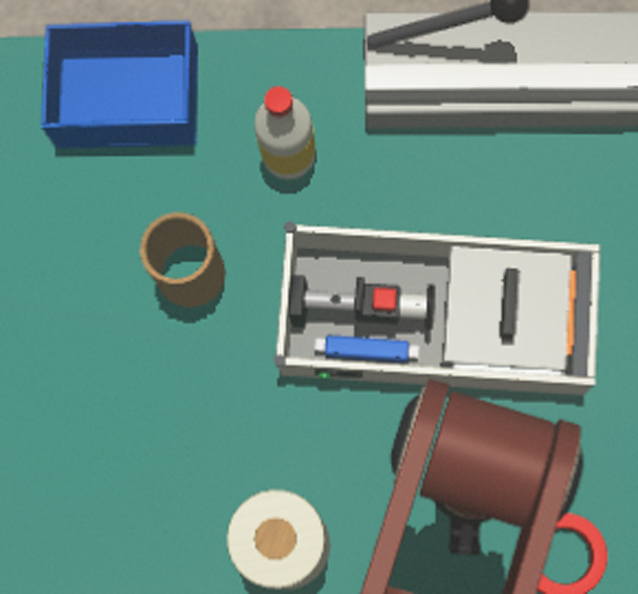

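The picture shows the cover level in the bay, with the orange lip at crop (572,312) running under the ledge and one free hole left at (335,298). Nothing else has moved.

```bash
python3 -c "
from h import *
print(manip.job_done())"
```

```text
the job is handed in; nothing more can be done
None
```

I shortened the core holder by one hole and fitted the middle-sized cover in the freed bay, then handed the job in at about 30 s of the 61 s allowed.

**Tube:** I pressed the button, slid the tube part way, let the button go, and pushed the tab until the button sprang up. The last look from above put the button about 49–50 mm further on and up, at z about 78 mm. One hole is still visible beyond it.

**Cover:** The tool can only point down, so I tilted the cover in the jaws against the laminator's front wall. The first try barely tilted it, because the fingertips sat too close to the plate. I set it down, gripped it higher and tried again, which gave about 16°. The lip then went under the ledge and the cover swung down onto the rails.

**Final checks:**
- The cover's top is at about 62 mm, its home height, and its tilt is under 0.2°.
- The +y edge is at about y = -10 mm in the top view, as expected at home.
- The laminator's surroundings look unmoved in the last top-camera crop. I didn't re-measure the things outside that crop (book, hammer, the other two covers).

**Disagreements and forces:**
- The two cameras differed by about 5 mm on the cover's y position. I trusted the top one.
- The final press on the cover reached 38.8 N vertically and about 46 N in total at the wrist. It was made with the fingertips, not the gripper's body, and was firmer than I intended.

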